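# Clamp a pawn blank with the cam tailstock

## Robot

A 6-joint arm with a two-finger parallel gripper is mounted at the origin on the work surface. World frame = base frame: x ahead of the robot, y to its left, z up, the work surface at z = 0. Lengths are in m, angles in degrees, forces in N, time in s.
With the tool pointing down it reaches from about 0.4 to 0.825 m from the base axis. Payload 7 kg.
Tool frame: the origin (TCP) lies midway between the tips of the shut fingers; the grasp point (between the pads) lies 19 mm behind it; z points along the fingers, y is the direction in which the jaws open and shut (so a half turn about z gives the same grasp; the last joint's range is limited). The gripper opens to 88 mm and grips with 3 to 60 N. Pads are 19 mm wide; open, the fingers measure 130 mm over their backs; the gripper's body (78 mm by 193 mm) begins 47 mm behind the grasp point.
Start: joints at [84.46, 20.546, 0.682, 0, -70.136, -16.507], TCP at [0.253, 0.626, 0.227] pointing down, gripper open.
Joint ranges: [-176.03, 176.03], [-82.01, 121.73], [-58.28, 71.71], [-173.87, 95.51], [-174.79, -0.11], [-173.66, 173.66]. Speed limits (degrees/s): [136.94, 136.94, 172.46, 180, 180, 180].

## Interface

Orientations are given as [roll, pitch, yaw] about the fixed x, y, z axes, in that order (R = Rz(yaw) Ry(pitch) Rx(roll)).
In Python, from plant import sensors, viewer, r gives the robot as it stands. The module is installed in compiled form; this text tells all that it offers.
- The arm moves only by the shell command python3 -m handwheel 'ROWS' [OPENING] [FORCE]. ROWS is JSON, one flat list of numbers, 6 for each row, row after row: the shift along the world's x, y, z in cm, then the turn, a rotation vector about the world's x, y, z in rad. In form: [tx, ty, tz, wx, wy, wz, tx, ty, tz, wx, wy, wz, ...]. A call has 1 to 8 rows; each row is the pose to reach, as a shift and turn from the pose measured when the call began; what a row does not reach only later rows make up. A row lasts 1/10 s, in which the tool goes at most 50 mm and 8.59 degrees, less where a joint would pass 70% of its speed; a pose out of reach is approached as far as the arm can. A call with a gripper value outside its range is refused whole. OPENING is the closure in counts, from 0 (fully open) to 255 (shut), set as the call begins (- or left out, the last holds). The fingers move at their own pace and stop on an object; FORCE is the grip in N (left out, the last holds). Time passes only in rows, so rows that repeat a pose let the fingers close. It gives the time, the measured TCP pose, the force and the opening at its end, in the units of the state.
- sensors.get_state(): the state, without advancing time (a new reading comes with each control period).
- viewer.capture(name): name is "scene" or "top" or "wrist"; returns a dict with "img" (384x512x3 uint8, red, green, blue), "camera_matrix" (3x3 intrinsics, pixels), "camera_from_world" (4x4, takes a point from world to camera coordinates); the wrist camera has in their place "mount" (4x4, takes a point from camera to tool coordinates, whose origin is the TCP and whose axes are the flange's). Camera axes: x right, y down, z forward; pixel columns grow to the right and rows downward; lengths in m; the calibration is good to about 2 mm. A picture is of the moment at which its call begins: read the wrist's pose just before it. There is no depth.
- r.close_job(): hands the job in, once; it reports no verdict.
The state is a dict: "time_s": time; "joints": joint angles; "qd": joint speeds; "joint_torque": joint torques, N m; "tcp_pos": TCP position; "eef_rot": TCP orientation; "contact_force": force on the tool from outside, world axes, zero at the start; "moment": the same for the moment, N m; "gripper_width": finger opening in m.
Only numpy, scipy, OpenCV 4.12 (cv2) and the standard library are available. Lean on these libraries where they do the work, as an engineer would, in place of code of your own. Each camera call takes 0.05 s, during which the arm holds its last target.

## Task

Lay the long rosewood blank in the cradle of the small lathe, between the drive centre and the tailstock, and let go of it. Then turn the crank counter-clockwise (seen from above) until the tailstock's roller rests about the middle of the cam's flat dwell, so that the blank is held between the centres, and let go. Leave the other things on the cart where they are.

Things in the scene. Friction and masses are not known exactly. Their poses are not given: they have to be found in the camera images.
- blank_centre (a point): centre of the long rosewood pawn blank: a square bar 36 x 36 mm, 100 mm long (its y axis runs along its length), about 0.12 kg, lying flat and loose on the cart, so its centre is 18 mm up. Either way round, any flat side down. A shorter offcut of the same wood lies about too.
- lathe: small cast iron lathe, fixed; origin at its underside, same axes as the cradle point, which is at y = 37 mm. Bed top z = 50 mm. Headstock (84 mm wide, top at z = 125 mm) begins at y = 113 mm. Tailstock block (56 mm wide, top z = 125 mm) ends 25 mm behind the tailstock tip. At y = -144 mm stands the upright camshaft with its crank.
- cradle (a point): where the blank's centre goes: on the lathe's axis, 98 mm above the cart; y runs along the bed from tailstock to headstock, z up. Two saddles, y -39 to -27 and +27 to +45 mm, leave a 54 mm gap for the fingers. Each is a channel 42 mm wide (in x), floor 18 mm below this point, walls 10 mm high, then flared lips up to 5 mm above this point, 60 mm apart.
- drive_tip (a point): flat end, 22 mm across, of the sprung drive centre, on the axis at y = +56 mm from the cradle point. It yields along y, up to 12 mm, pushing back with 6 N at first and 2 N more per mm.
- tail_tip (a point): flat end, 18 mm across, of the tailstock's centre, on the axis. It starts drawn back, at y = -59 to -65 mm from the cradle point; in the dwell (full lift) it is at y = -40 mm, 96 mm from the unpressed drive centre, so it pushes the blank along and presses the drive centre in by 4 mm.
- cam_axis (a point): point on the upright axis of cam and crank, 178 mm up (knob's mid-height). The cam, a flat steel plate 85 to 97 mm up, turns with the crank; the tailstock's roller rides on its +y side. Its lobe, 48 mm in radius, is the flat dwell, bounded by two scribed lines 0.5 rad either side of its middle. The arm points opposite the lobe: at mid-dwell straight away from the tailstock (lathe's -y).
- crank_knob (a point): middle of the upright wooden knob on the crank arm: 22 mm across, 49 mm tall (152 to 201 mm above the cart; the arm's top is at 150 mm), 60 mm from the cam axis. It spins freely on its pin, so it can be held without turning the wrist. Moving it round takes some 3 to 8 N.
- crank (a joint): crank angle in rad, growing counter-clockwise seen from above; stops at -0.35 and 4.4. It starts near 0 with the tailstock back. Mid-dwell is at 2.1 and the dwell runs from about 1.6 to 2.6; beyond it the tailstock draws back again. It stays where it is left.
- offcut: short square rosewood offcut, 36 x 36 x 50 mm, lying flat; not to be used (origin at the centre of its underside)
- pawn_a: finished pale pawn, 55 mm tall, 34 mm across, standing (origin at the centre of its underside)
- pawn_b: another such pawn (origin at the centre of its underside)
- finial: ebony finial, 68 mm tall, 28 mm across, standing (origin at the centre of its underside)
- spare_centre: spare brass drive centre, 54 mm tall, 28 mm across, standing on its collar (origin at the centre of its underside)
- chuck_key: red plastic T-handled chuck key, about 95 mm long, 16 mm thick, lying (origin under the crossing of the T)
Not all that is in view belongs to the job. Leave any green, red or white look-alike of the part that bears blank_centre alone.

How it is judged (in metres and radians):
On the way:
1. the blank lies in the cradle and is let go, with the tailstock still back (x of blank_centre in the frame of cradle between -0.006 and 0.006 m and y of blank_centre in the frame of cradle between -0.014 and 0.014 m and z of blank_centre in the frame of cradle between -0.004 and 0.004 m and angle between the y axis of blank_centre and the y axis of cradle, either way round below 0.15 rad and value of joint crank below 1 rad and contact force between the fingers and anything else below 0.3 N), for 0.2 s.
At the end, for the whole second after the job is handed in: The blank lies in the cradle (within 6 mm across, 4 mm in height, 0.15 rad of the axis), the crank is at rest within 0.45 rad of the middle of the dwell (1.65 to 2.55), the tailstock is within 2 mm of full lift, and the blank presses the drive centre in by more than 1.5 mm (x of blank_centre in the frame of cradle between -0.006 and 0.006 m and y of blank_centre in the frame of cradle between 0 and 0.02 m and z of blank_centre in the frame of cradle between -0.004 and 0.004 m and angle between the y axis of blank_centre and the y axis of cradle, either way round below 0.15 rad and value of joint crank between 1.65 and 2.55 rad and y of tail_tip in the frame of cradle above -0.042 m and y of drive_tip in the frame of cradle above 0.0575 m and velocity of joint crank between -0.1 and 0.1 rad/s); the robot touches nothing.
It fails at once if a bystander was moved by more than 30 mm (distance of any of offcut, pawn_a, pawn_b, finial, spare_centre, chuck_key from where it was at the start of the episode above 0.03 m).
It also fails if it takes over 48 s, if anything falls off the work surface, if the arm or the gripper's body presses on something with over 40 N, if the wrist force passes 120 N, or if a joint passes its speed limit or range.

## Working session

There is one attempt and no reset: what is moved stays moved. The work goes in short steps, Python scripts to look and compute and a shell command to move; the robot and the scene stay as the last step left them, time stands still between calls to the robot, and variables do not carry over. Pictures are saved under pics/ and viewed, and the job is handed in when it is done.

```bash
mkdir -p pics; ls
python3 - <<'E'
from plant import sensors, viewer, r
import cv2
print(sensors.get_state())
for n in ("scene","top","wrist"):
    c=viewer.capture(n); cv2.imwrite(f"pics/{n}0.png",c["img"][:,:,::-1])
    print(n,c["camera_matrix"].tolist(),{k:v.tolist() for k,v in c.items() if k in("camera_from_world","mount")})
E
```

```text
pics
{'time_s': 0.0, 'joints': array([ 8.44603866e+01,  2.05890801e+01,  6.32855678e-01, -2.00360329e-02,
       -7.01355884e+01, -1.65068397e+01]), 'qd': array([-0.11670009, -0.06155589,  0.01211362,  0.05017021,  0.00248439,
        0.09618335]), 'joint_torque': array([ 9.25763197e-04, -5.82718277e+01,  2.93066847e+01,  6.99723423e+00,
        7.01499768e-03, -1.58854350e-04]), 'tcp_pos': array([0.25320843, 0.62517099, 0.22564256]), 'eef_rot': array([ 1.79906619e+02, -8.03032319e-03, -2.20532698e+01]), 'contact_force': array([ 0.11858159, -0.56895895, -1.14556103]), 'moment': array([-0.09500255,  0.03888621,  0.01636323]), 'gripper_width': 0.08810116600877266}
scene [[378.34500869474834, 0.0, 259.5148695185222], [0.0, 378.34500869474834, 193.11484028504663], [0.0, 0.0, 1.0]] {'camera_from_world': [[-0.7978188394650808, 0.602782084526239, -0.011783801118217802, 0.35683843138323434], [0.38356869925078935, 0.49240310024113687, -0.7812901124601378, -0.13988169028016398], [-0.46514530240522606, -0.6278478680756341, -0.6240568100768006, 1.2702148892541774], [0.0, 0.0, 0.0, 1.0]]}
top [[368.4612273178688, 0.0, 260.0859112148066], [0.0, 368.4612273178688, 191.79351260071408], [0.0, 0.0, 1.0]] {'camera_from_world': [[-0.02510248732780213, -0.999675020740946, 0.004440499582997468, 0.11407501660795738], [-0.9819476544190167, 0.023823826355667665, -0.18764655413507267, 0.5329207732308284], [0.18747978320594808, -0.009070733397254423, -0.9822265790970465, 0.9696582432920017], [0.0, 0.0, 0.0, 1.0]]}
wrist [[278.8414757245103, 0.0, 253.23577156857743], [0.0, 278.8414757245103, 196.6048036918909], [0.0, 0.0, 1.0]] {'mount': [[-0.00040093757573449575, -0.9655528584300991, -0.26020668097980454, 0.07022138581651989], [0.9999998852066401, -0.0003188571178333771, -0.000357654645161707, 0.00036673671768838734], [0.00026236571262844364, -0.26020679450699175, 0.9655528754328419, -0.1590923852008248], [0.0, 0.0, 0.0, 1.0]]}
```

View pics/scene0.png

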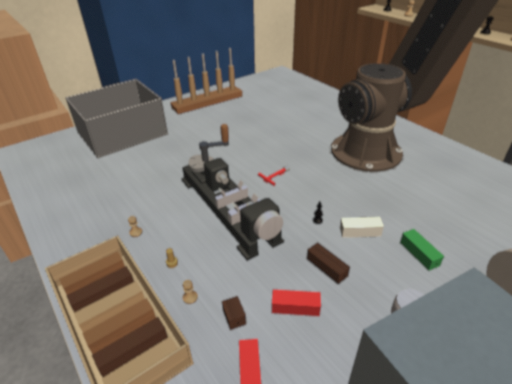

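View pics/top0.png

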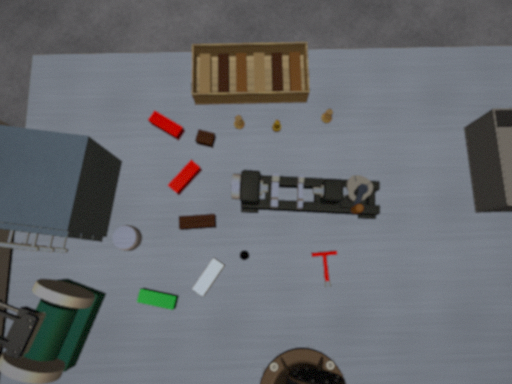

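View pics/wrist0.png

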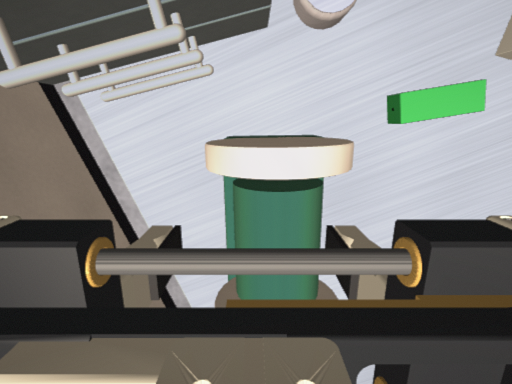

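Top view: the dark-brown bars are the long one at (197,222) and the short one at (205,139). Red, white and green bars are look-alikes. The long brown bar fits the blank (about twice as long as the offcut). I'll enlarge to confirm it and measure the lathe.

Run:
```python
import cv2
t=cv2.imread("pics/top0.png"); s=cv2.imread("pics/scene0.png")
cv2.imwrite("pics/top_l.png",cv2.resize(t[160:226,222:392],None,fx=4.6,fy=4.6,interpolation=cv2.INTER_CUBIC))
cv2.imwrite("pics/top_b.png",cv2.resize(t[110:270,130:260],None,fx=3.7,fy=3.7,interpolation=cv2.INTER_CUBIC))
cv2.imwrite("pics/sc_l.png",cv2.resize(s[115:260,170:300],None,fx=4,fy=4,interpolation=cv2.INTER_CUBIC))
```

```text
(no output)
```

View pics/top_l.png

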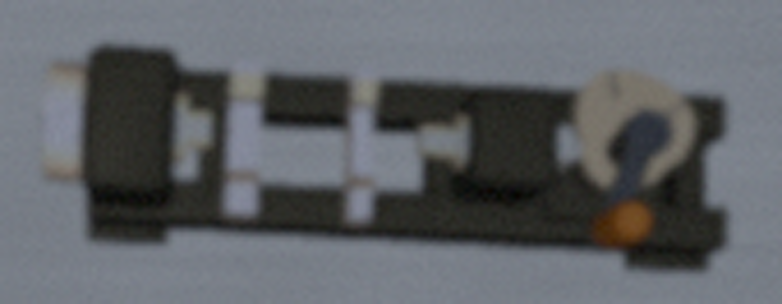

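View pics/top_b.png

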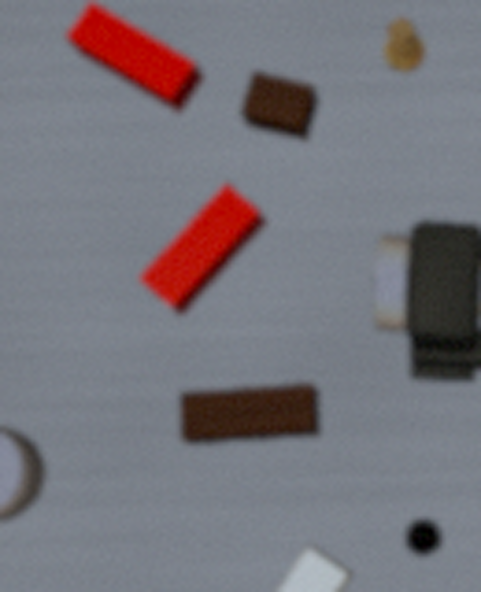

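View pics/sc_l.png

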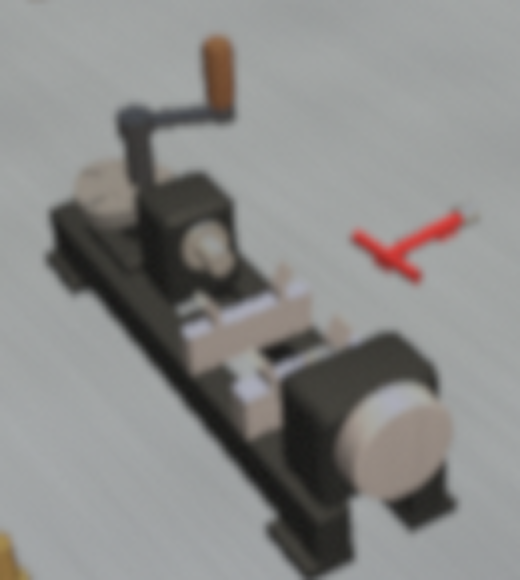

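The crop confirms the long brown bar at top (197,222), about twice as long as the offcut at (205,139). Lathe landmarks: drive centre tip (269,188), tail tip (313,190), knob (358,209), crank hub (362,187). Next, a rough position estimate.

```bash
cat > h.py <<'E'
import numpy as np, cv2
from scipy.spatial.transform import Rotation as R
from plant import sensors, viewer, r
def cap(n,save=None):
    s=sensors.get_state(); c=viewer.capture(n); K=c["camera_matrix"]
    if n=="wrist":
        T=np.eye(4); T[:3,:3]=R.from_euler("xyz",s["eef_rot"],degrees=True).as_matrix(); T[:3,3]=s["tcp_pos"]
        wc=T@c["mount"]
    else: wc=np.linalg.inv(c["camera_from_world"])
    if save: cv2.imwrite("pics/"+save,c["img"][:,:,::-1]); np.savez("pics/"+save+".npz",K=K,wc=wc)
    return c["img"],K,wc
def ray(px,z,K,wc):
    d=wc[:3,:3]@np.linalg.inv(K)@np.array([px[0],px[1],1.]); o=wc[:3,3]
    return o+d*(z-o[2])/d[2]
def proj(p,K,wc):
    q=np.linalg.inv(wc)@np.append(p,1); u=K@q[:3]; return u[:2]/u[2]
def bar(img,K,wc,z=.036,x0=None,box=None):
    hsv=cv2.cvtColor(img,cv2.COLOR_RGB2HSV)
    m=cv2.inRange(hsv,(0,70,20),(18,255,130))
    if box is not None:
        k=np.zeros_like(m);k[box[1]:box[3],box[0]:box[2]]=255;m&=k
    out=[]
    for c in cv2.findContours(m,cv2.RETR_EXTERNAL,cv2.CHAIN_APPROX_NONE)[0]:
        if cv2.contourArea(c)<60: continue
        w=np.array([ray(p[0],z,K,wc)[:2] for p in c],np.float32)
        out.append((c.mean((0,1)),cv2.minAreaRect(w)))
    return out
def go(p,yaw=None):
    s=sensors.get_state(); print("pos",s["tcp_pos"].round(4),"rot",s["eef_rot"].round(2),"d cm",((np.array(p)-s["tcp_pos"])*100).round(2))
E
python3 - <<'E'
from h import *
img,K,wc=cap("top","t1.png")
for b in bar(img,K,wc): print(b)
print("drive",ray((222+210/4.6,160+130/4.6),.105,K,wc))
print("tail",ray((222+421/4.6,160+140/4.6),.105,K,wc))
print("knobtop",ray((222+632/4.6,160+220/4.6),.201,K,wc))
print("hub",ray((222+650/4.6,160+130/4.6),.155,K,wc))
s,K,wc=cap("scene")
print("hub",ray((170+130/4,115+113/4),.155,K,wc)); print("knobtop",ray((170+218/4,115+42/4),.201,K,wc))
E
```

```text
(array([299.02554745, 369.11313869]), ((0.07939130067825317, 0.007227905094623566), (0.20526167750358582, 0.08178459852933884), 88.48567199707031))
(array([196.8045977 , 221.29885057]), ((0.45959752798080444, 0.2769545316696167), (0.03268948942422867, 0.09472497552633286), 2.440537929534912))
(array([357.26315789, 208.42105263]), ((0.4858003854751587, -0.16806897521018982), (0.039757270365953445, 0.028139039874076843), 88.59515380859375))
(array([205.16326531, 137.83673469]), ((0.7005286812782288, 0.25560805201530457), (0.048005521297454834, 0.037052445113658905), 74.02142333984375))
(array([255.02863962,  70.09307876]), ((0.9035248160362244, 0.1227198988199234), (0.3465633690357208, 0.19317133724689484), 89.92567443847656))
drive [0.53405712 0.08132677 0.105     ]
tail [ 0.52534034 -0.03866014  0.105     ]
knobtop [ 0.46307127 -0.12853778  0.201     ]
hub [ 0.51828365 -0.15489583  0.155     ]
hub [ 0.52358651 -0.15235668  0.155     ]
knobtop [ 0.46621935 -0.12555699  0.201     ]
```

Run:
```python
from h import *
img,K,wc=cap("top","t2.png")
for p in((120,160),(105,240)): print("base",ray(p,0,K,wc))
o=wc[:3,3]; print("cam",o)
for z in(.15,.2,.25,.3):
  print(z,ray((93,137),z,K,wc),ray((75,237),z,K,wc), "cup",ray((126,237),z/2,K,wc))
```

```text
base [0.65063909 0.51117809 0.        ]
base [0.41693282 0.54274429 0.        ]
cam [0.34437255 0.11013724 1.0519183 ]
0.15 [0.66963533 0.52576868 0.15      ] [0.41564497 0.55417676 0.15      ] cup [0.41824765 0.45714187 0.075     ]
0.2 [0.65160361 0.50272716 0.2       ] [0.41169381 0.52956037 0.2       ] cup [0.41635713 0.44826178 0.1       ]
0.25 [0.63357189 0.47968564 0.25      ] [0.40774266 0.50494398 0.25      ] cup [0.41446662 0.4393817  0.125     ]
0.3 [0.61554016 0.45664411 0.3       ] [0.4037915  0.48032758 0.3       ] cup [0.41257611 0.43050162 0.15      ]
```

```bash
python3 -m handwheel '[0,-4.9,0,0,0,-0.14, 1,-9.7,0,0,0,-0.28, 2,-14.5,0,0,0,-0.42, 3.5,-19.2,0,0,0,-0.56, 6,-23.5,0,0,0,-0.7, 9,-27,0,0,0,-0.85, 12.5,-30,0,0,0,-1.0, 16.5,-32.5,0,0,0,-1.14]' 0 20
python3 -m handwheel '[2,-1,0,0,0,0,4.2,-2.4,0,0,0,0,4.2,-2.4,0,0,0,0]'
python3 - <<'E'
from h import *
go((.4596,.277,.2))
img,K,wc=cap("wrist","w1.png")
E
```

```text
time_s: 1.1
tcp_pos: [0.419, 0.2988, 0.2271]
eef_rot: [-180.0, 0.1, -87.7]
contact_force: [0.7, 1.2, 0.5]
gripper_width: 0.088
time_s: 1.4
tcp_pos: [0.4628, 0.2733, 0.2269]
eef_rot: [-180.0, 0.1, -87.8]
contact_force: [-0.2, 0.2, -0.6]
gripper_width: 0.0875
pos [0.4628 0.2733 0.2269] rot [-1.7998e+02  5.0000e-02 -8.7830e+01] d cm [-0.32  0.37 -2.69]
```

View pics/w1.png

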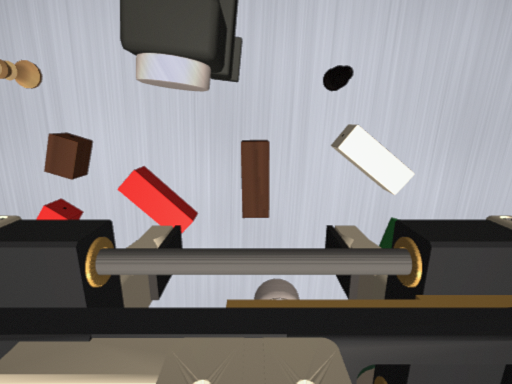

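The wrist view shows the long brown blank at (255,178), the offcut at (68,155) and the headstock at the top (180,40).

Run:
```python
from h import *
img,K,wc=cap("wrist","w2.png")
for b in bar(img,K,wc,box=(230,125,285,216)): print(b)
i,K2,w2=cap("top")
for b in bar(i,K2,w2,box=(170,200,230,240)): print(b)
print(proj((.4596,.277,.036),K,wc))
```

```text
(array([254.12060302, 177.71356784]), ((0.46124401688575745, 0.27466750144958496), (0.03368232399225235, 0.09782654792070389), 2.8981027603149414))
(array([202.84126984, 220.85714286]), ((0.4597848951816559, 0.2604227364063263), (0.03368588164448738, 0.06224317103624344), 3.8362090587615967))
[255.03571961 180.72111317]
```

```bash
python3 -m handwheel '[-0.15,0.2,-4.5,0,0,0.01, -0.15,0.2,-9,0,0,0.01, -0.15,0.2,-13.5,0,0,0.01, -0.15,0.2,-17.5,0,0,0.01, -0.15,0.2,-20,0,0,0.01, -0.15,0.2,-21.5,0,0,0.01, -0.15,0.2,-21.9,0,0,0.01, -0.15,0.2,-21.9,0,0,0.01]' 
python3 -m handwheel '[0,0,0,0,0,0,0,0,0,0,0,0,0,0,0,0,0,0,0,0,0,0,0,0,0,0,0,0,0,0,0,0,0,0,0,0]' 255 25
python3 -m handwheel '[0,0,3,0,0,0,0,0,8,0,0,0,0,0,12.5,0,0,0,0,0,16,0,0,0,0,0,17,0,0,0,0,0,17,0,0,0]'
```

```text
time_s: 2.35
tcp_pos: [0.4587, 0.2772, 0.0079]
eef_rot: [180.0, 0.0, -87.1]
contact_force: [-0.8, -0.3, 0.6]
gripper_width: 0.0875
time_s: 2.95
tcp_pos: [0.4588, 0.2772, 0.0081]
eef_rot: [180.0, 0.1, -87.1]
contact_force: [0.4, 0.0, -0.9]
gripper_width: 0.0452
time_s: 3.55
tcp_pos: [0.4594, 0.2779, 0.1799]
eef_rot: [-179.9, 0.2, -87.1]
contact_force: [0.5, 0.2, -1.1]
gripper_width: 0.0016
```

The fingers hadn't finished closing when I lifted, since the closing is slow. I'll look again.

```bash
python3 -m handwheel '[0,0,4.5,0,0,0,0,0,4.5,0,0,0]' 0
python3 -m handwheel '[0,0,0,0,0,0,0,0,0,0,0,0,0,0,0,0,0,0,0,0,0,0,0,0,0,0,0,0,0,0,0,0,0,0,0,0]'
python3 - <<'E'
from h import *
go((.46,.277,.0))
img,K,wc=cap("wrist","w3.png")
for b in bar(img,K,wc,box=(200,100,310,216)): print(b)
E
```

```text
time_s: 3.75
tcp_pos: [0.4612, 0.279, 0.2283]
eef_rot: [-179.6, 0.4, -87.0]
contact_force: [0.8, 1.0, 0.6]
gripper_width: 0.0125
time_s: 4.35
tcp_pos: [0.4611, 0.279, 0.2279]
eef_rot: [-179.6, 0.4, -87.0]
contact_force: [0.0, -0.1, -0.4]
gripper_width: 0.0601
pos [0.4611 0.279  0.2279] rot [-179.62    0.36  -87.03] d cm [ -0.11  -0.2  -22.79]
(array([256.79104478, 173.32338308]), ((0.45786356925964355, 0.2755817770957947), (0.03339129686355591, 0.09976398199796677), 2.442532539367676))
```

View pics/w3.png

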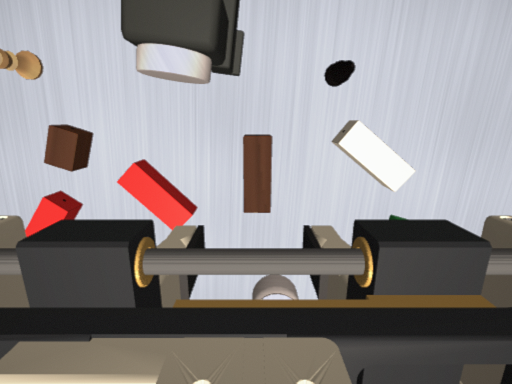

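```bash
cat >> h.py <<'E'
def goto(p,yaw):
    s=sensors.get_state(); a=R.from_euler("xyz",s["eef_rot"],degrees=True); b=R.from_euler("xyz",[180,0,yaw],degrees=True)
    print("pos",s["tcp_pos"].round(4),"rot",s["eef_rot"].round(2),"d cm",((np.array(p)-s["tcp_pos"])*100).round(2),"rv",(b*a.inv()).as_rotvec().round(4))
E
python3 - <<'E'
from h import *
goto((.459,.2765,.008),-87.4)
E
```

```text
pos [0.4611 0.279  0.228 ] rot [-179.61    0.36  -87.03] d cm [ -0.21  -0.25 -22.  ] rv [-0.0067  0.0065 -0.0065]
```

```bash
python3 -m handwheel '[-0.2,-0.25,-4.5,-0.006,0.006,-0.006, -0.2,-0.25,-9,-0.006,0.006,-0.006, -0.2,-0.25,-13.5,-0.006,0.006,-0.006, -0.2,-0.25,-17.5,-0.006,0.006,-0.006, -0.2,-0.25,-20,-0.006,0.006,-0.006, -0.2,-0.25,-21.5,-0.006,0.006,-0.006, -0.2,-0.25,-22,-0.006,0.006,-0.006, -0.2,-0.25,-22,-0.006,0.006,-0.006]' 
python3 -m handwheel '[0,0,0,0,0,0,0,0,0,0,0,0,0,0,0,0,0,0,0,0,0,0,0,0,0,0,0,0,0,0,0,0,0,0,0,0,0,0,0,0,0,0,0,0,0,0,0,0]' 255 25
python3 -m handwheel '[0,0,0,0,0,0,0,0,0,0,0,0,0,0,0,0,0,0]'
```

```text
time_s: 5.2
tcp_pos: [0.459, 0.2763, 0.0076]
eef_rot: [180.0, -0.0, -87.4]
contact_force: [-0.1, 0.5, 0.9]
gripper_width: 0.0874
time_s: 6.0
tcp_pos: [0.459, 0.2763, 0.0077]
eef_rot: [180.0, -0.0, -87.4]
contact_force: [-0.6, -0.1, 0.9]
gripper_width: 0.0359
time_s: 6.3
tcp_pos: [0.459, 0.2763, 0.0076]
eef_rot: [180.0, -0.0, -87.4]
contact_force: [-0.8, -0.2, 0.5]
gripper_width: 0.0359
```

```bash
python3 -m handwheel '[0,0,3,0,0,0, 0,0,7.5,0,0,0, 0,0,12,0,0,0, 1,-1,16.5,0,0,0, 3,-3,20,0,0,-0.05, 5,-6.5,23,0,0,-0.115, 6,-9.5,23,0,0,-0.115, 7,-13,23,0,0,-0.115]'
python3 -m handwheel '[0,-3,0,0,0,0, 0,-3,0,0,0,0]'
python3 - <<'E'
from h import *
goto((.53,.024,.088),-94)
img,K,wc=cap("wrist","w4.png")
E
```

```text
time_s: 7.1
tcp_pos: [0.5296, 0.1456, 0.2386]
eef_rot: [-179.9, 0.1, -93.9]
contact_force: [0.6, 0.2, -1.0]
gripper_width: 0.0358
time_s: 7.3
tcp_pos: [0.5292, 0.1125, 0.2384]
eef_rot: [-180.0, 0.0, -94.1]
contact_force: [0.2, 0.4, -0.7]
gripper_width: 0.0359
pos [0.5292 0.1125 0.2384] rot [-1.7998e+02  4.0000e-02 -9.4120e+01] d cm [  0.08  -8.85 -15.04] rv [-0.0007  0.0005  0.0021]
```

View pics/w4.png

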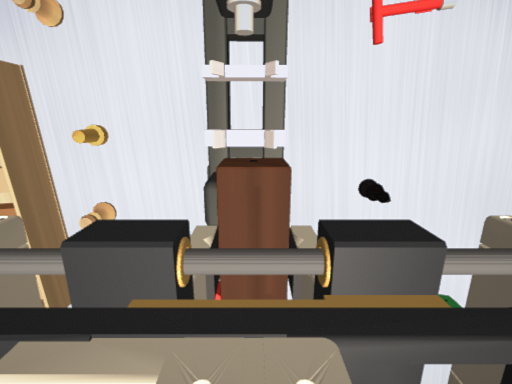

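The view shows the held blank at (254,200), the saddles at rows ~73 and ~137, and the tail tip at (244,25).

Run:
```python
import cv2
t=cv2.imread("pics/w4.png")
cv2.imwrite("pics/w4c.png",cv2.resize(t[0:165,190:310],None,fx=3.6,fy=3.6,interpolation=cv2.INTER_CUBIC))
```

```text
(no output)
```

View pics/w4c.png

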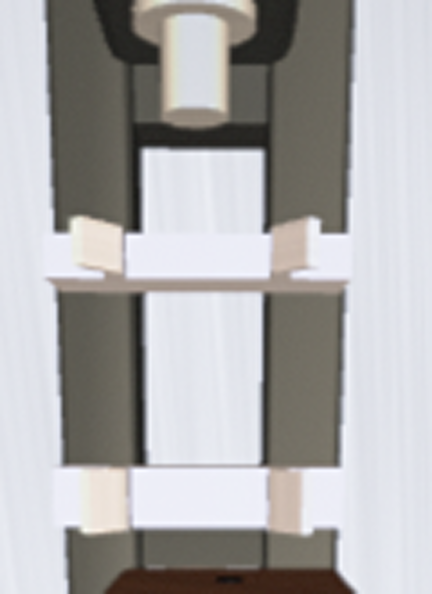

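Run:
```python
from h import *
d=np.load("pics/w4.png.npz");K,wc=d["K"],d["wc"]
f=lambda c,r,z: ray((190+(c+.5)/3.6-.5,(r+.5)/3.6-.5),z,K,wc)
print("cam",wc[:3,3])
def pair(n,a,b):
    print(n,"mid",((a+b)/2)[:2].round(4),"w",np.linalg.norm(a-b).round(4))
pair("near floor",f(131.5,498,.08),f(268,498,.08))
pair("near liptop",f(80,498,.103),f(303,498,.103))
pair("far floor",f(124,256,.08),f(272,256,.08))
pair("far liptop frontcorner",f(73,262,.103),f(320,262,.103))
pair("far liptop backcorner",f(70,215,.103),f(320,217,.103))
pair("near edge27",f(131,467,.08),f(268,467,.08))
pair("near edge45",f(131,527,.08),f(268,527,.08))
pair("far edge -39",f(124,233,.08),f(272,233,.08))
pair("far edge -27",f(124,277,.08),f(272,277,.08))
pair("tail tip",f(162,118,.098),f(228,118,.098))
pair("bed near inner", f(138,420,.05),f(265,420,.05))
pair("bed far outer", f(52,170,.05),f(352,170,.05))
pair("bed near outer", f(66,550,.05),f(337,550,.05))
```

```text
cam [0.52430943 0.04222727 0.39749343]
near floor mid [0.5348 0.0596] w 0.0423
near liptop mid [0.5364 0.0582] w 0.0641
far floor mid [ 0.5298 -0.0095] w 0.0432
far liptop frontcorner mid [ 0.5299 -0.0043] w 0.067
far liptop backcorner mid [ 0.5294 -0.0157] w 0.0671
near edge27 mid [0.5341 0.0503] w 0.0421
near edge45 mid [0.5356 0.0684] w 0.0428
far edge -39 mid [ 0.5293 -0.0156] w 0.043
far edge -27 mid [ 0.5302 -0.0038] w 0.0434
tail tip mid [ 0.5275 -0.0405] w 0.0176
bed near inner mid [0.5332 0.0359] w 0.0423
bed far outer mid [ 0.527  -0.0391] w 0.0939
bed near outer mid [0.5366 0.0788] w 0.0932
```

Run:
```python
from h import *
d=np.load("pics/w4.png.npz");K,wc=d["K"],d["wc"]
p=np.array([.5292,.1125]); ps=np.radians(-94.1); ax=np.array([np.cos(ps),np.sin(ps)])
for px,z in(((254,166),.267),((254,158.5),.231),((218,168),.267),((290.5,168),.267)):
    q=ray(px,z,K,wc); v=q[:2]-p; print(q.round(4),"along",(v@ax).round(4),"lat",(v@[-ax[1],ax[0]]).round(4))
goto((.5322,.0235,.12),-94.2)
```

```text
[0.5255 0.0626 0.267 ] along 0.0501 lat -0.0001
[0.5255 0.0637 0.231 ] along 0.049 lat -0.0002
[0.5425 0.0623 0.267 ] along 0.0491 lat 0.0168
[0.5084 0.0648 0.267 ] along 0.0491 lat -0.0174
pos [0.5294 0.1138 0.2385] rot [-1.7996e+02  6.0000e-02 -9.4100e+01] d cm [  0.28  -9.03 -11.85] rv [-0.001   0.0008 -0.0017]
```

```bash
python3 -m handwheel '[0.1,-4.5,0,0,0,0, 0.3,-9,0,0,0,0, 0.3,-9,-4,0,0,0, 0.3,-9,-8,0,0,0, 0.3,-9,-11,0,0,0, 0.3,-9,-12,0,0,0, 0.3,-9,-12,0,0,0]'
python3 - <<'E'
from h import *
goto((.5322,.0235,.0885),-94.2)
img,K,wc=cap("wrist","w5.png")
for n in("top","scene"): cap(n,n+"5.png")
E
```

```text
time_s: 8.05
tcp_pos: [0.5318, 0.0241, 0.1173]
eef_rot: [179.9, -0.0, -94.1]
contact_force: [1.3, -0.0, -1.2]
gripper_width: 0.0356
pos [0.5318 0.0241 0.1173] rot [ 1.7989e+02 -2.0000e-02 -9.4060e+01] d cm [ 0.04 -0.06 -2.88] rv [ 0.0002 -0.002  -0.0024]
```

View pics/w5.png

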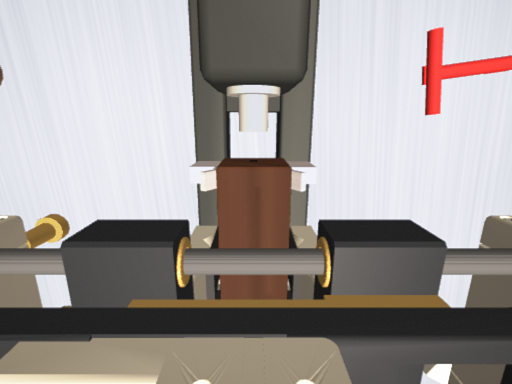

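The blank is centred between the lips (217–290) and in line with the tail tip at col 253. Lowering it now.

```bash
python3 -m handwheel '[0,0,-1,0,0,0, 0,0,-1.8,0,0,0, 0,-0.05,-2.4,0,0,0, 0,-0.05,-2.8,0,0,0, 0,-0.05,-2.8,0,0,0]'
```

```text
time_s: 8.7
tcp_pos: [0.5332, 0.0238, 0.0913]
eef_rot: [-179.9, 0.1, -94.1]
contact_force: [0.0, -0.4, -0.9]
gripper_width: 0.0356
```

```bash
python3 -m handwheel '[-0.1,0,-0.2,0,0,0, -0.1,0,-0.3,0,0,0, -0.1,0,-0.3,0,0,0]'
python3 -c "
from h import *
goto((.5322,.0235,.0876),-94.2)"
```

```text
time_s: 9.0
tcp_pos: [0.5322, 0.0238, 0.0883]
eef_rot: [-179.9, 0.1, -94.1]
contact_force: [-0.2, -0.4, -0.3]
gripper_width: 0.0359
pos [0.5322 0.0238 0.0883] rot [-1.799e+02  7.000e-02 -9.406e+01] d cm [ 0.   -0.03 -0.07] rv [-0.001   0.0019 -0.0025]
```

```bash
python3 -m handwheel '[0,0,-0.1,0,0,0, 0,0,-0.1,0,0,0,0,0,-0.1,0,0,0,0,0,-0.1,0,0,0,0,0,-0.1,0,0,0,0,0,-0.1,0,0,0]' 60
python3 -m handwheel '[0,0,2,0,0,0, 0,0,6,0,0,0, 0,0,11,0,0,0, 0,2,14,0,0,0,0,6,15,0,0,0,0,9,15,0,0,0,0,9,15,0,0,0]'
python3 - <<'E'
from h import *
img,K,wc=cap("wrist","w6.png")
cap("top","t6.png"); cap("scene","s6.png")
t=cv2.imread("pics/t6.png"); s=cv2.imread("pics/s6.png")
cv2.imwrite("pics/t6c.png",cv2.resize(t[150:236,222:392],None,fx=4.6,fy=4.6,interpolation=cv2.INTER_CUBIC))
E
```

```text
time_s: 9.6
tcp_pos: [0.5322, 0.0239, 0.0873]
eef_rot: [-179.9, 0.1, -94.1]
contact_force: [-0.2, -0.0, 0.6]
gripper_width: 0.067
time_s: 10.3
tcp_pos: [0.5325, 0.1166, 0.2379]
eef_rot: [-179.8, 0.1, -93.9]
contact_force: [-0.3, -0.4, -1.0]
gripper_width: 0.0668
```

View pics/w6.png

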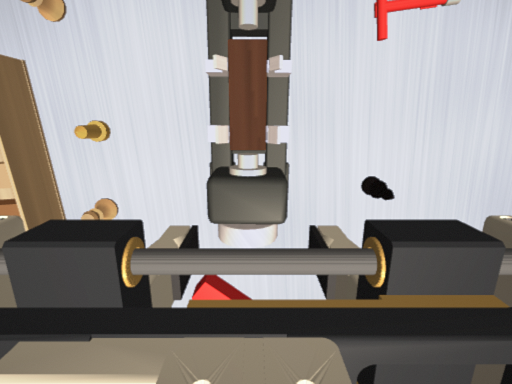

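View pics/t6c.png

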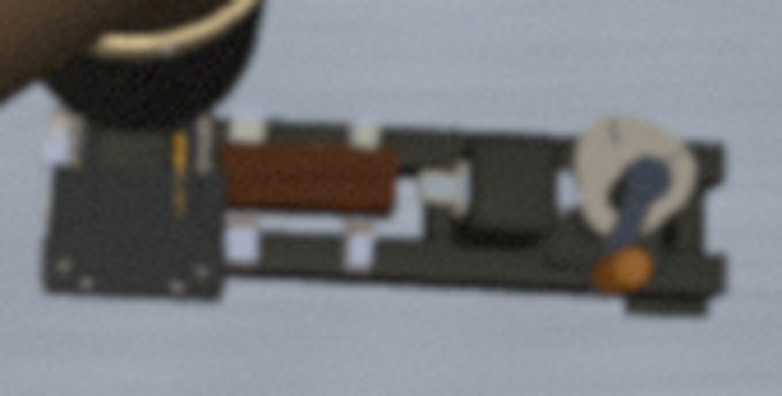

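The blank is lying in both saddles, wrist view (247,95), between the tail tip and the drive centre. I'll check this numerically.

Run:
```python
from h import *
im=cv2.imread("pics/w6.png")[:,:,::-1].copy(); d=np.load("pics/w6.png.npz")
for px,b in bar(im,d["K"],d["wc"],z=.116,box=(215,20,285,160)):
    c=np.array(b[0])-[.5322,.0235]; y=np.array([np.sin(np.radians(4.2)),np.cos(np.radians(4.2))]); x=np.array([y[1],-y[0]])
    print(px,b,"x",c@x,"y",c@y)
ca=np.array([.5322,.0235])-.181*y; print("cam axis",ca)
yaw=np.radians(-4.2)
for q in(0,.5,1,1.5,2.1):
    a=np.radians(-90)+yaw+(q-2.1); print(q,ca+.06*np.array([np.cos(a),np.sin(a)]))
```

```text
[247.30716724  93.55631399] ((0.5323067307472229, 0.023815609514713287), (0.1003534272313118, 0.036266740411520004), 85.8465805053711) x 8.33294475164484e-05 y 0.0003225787056780368
cam axis [ 0.51894389 -0.15701392]
0 [ 0.46950886 -0.12301131]
0.5 [ 0.45925884 -0.15087424]
1 [ 0.46362181 -0.18024037]
1.5 [ 0.48152955 -0.20391987]
2.1 [ 0.51454959 -0.21685279]
```

```bash
python3 -m handwheel '[-1,-4,1,0,0,0, -3,-8,1.5,0,0,0, -5,-11.5,1.5,0,0,0, -6,-13.5,1.5,0,0,0, -6,-13.5,1.5,0,0,0]'
python3 - <<'E'
from h import *
print(sensors.get_state()["joints"].round(1))
goto((.4695,-.123,.166),-94.2)
cap("wrist","w7.png")
E
```

```text
time_s: 10.95
tcp_pos: [0.4701, -0.0243, 0.2523]
eef_rot: [-179.9, 0.1, -94.2]
contact_force: [0.1, 0.6, -0.1]
gripper_width: 0.0674
[ 21.1  -0.2 -21.7  -0.  -68.4 -25.3]
pos [ 0.4701 -0.0243  0.2523] rot [-1.7992e+02  5.0000e-02 -9.4230e+01] d cm [-0.06 -9.87 -8.63] rv [-0.0008  0.0015  0.0005]
```

View pics/w7.png

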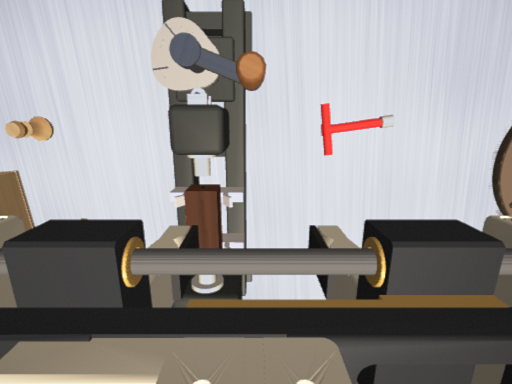

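Run:
```python
from h import *
im=cv2.imread("pics/w7.png")[:,:,::-1].copy(); d=np.load("pics/w7.png.npz");K,wc=d["K"],d["wc"]
hsv=cv2.cvtColor(im,cv2.COLOR_RGB2HSV); m=cv2.inRange(hsv,(3,110,60),(20,255,255)); m[:,:225]=0;m[:,280:]=0;m[110:]=0
ys,xs=np.nonzero(m); print(xs.min(),xs.max(),ys.min(),ys.max(),xs.mean(),ys.mean())
for q in(0,.05,.1,.15):
    a=np.radians(-94.2)+q-2.1; c=np.array([.51894,-.15701])+.06*np.array([np.cos(a),np.sin(a)])
    print(q,c.round(4),[proj([*c,z],K,wc).round(1) for z in(.152,.178,.201)])
print(ray((251.5,70.5),.178,K,wc))
# hub
print("hub",ray((184.5,49),.155,K,wc))
```

```text
236 264 51 89 250.27745664739885 69.68439306358381
0 [ 0.4695 -0.123 ] [array([246. ,  87.8]), array([245.2,  84. ]), array([244.2,  79.8])]
0.05 [ 0.4679 -0.1255] [array([247.7,  84.6]), array([247. ,  80.4]), array([246.2,  75.7])]
0.1 [ 0.4664 -0.1281] [array([249.2,  81.3]), array([248.7,  76.6]), array([248.1,  71.6])]
0.15 [ 0.465  -0.1308] [array([250.5,  77.8]), array([250.2,  72.8]), array([249.8,  67.3])]
[ 0.46382012 -0.13233688  0.178     ]
hub [ 0.51813046 -0.15669623  0.155     ]
```

The knob is at wrist (250,70), which gives (0.464,−0.132), so the crank is at about 0.17. Going to grasp it from above.

```bash
python3 -m handwheel '[-0.2,-4.5,0,0,0,0, -0.55,-9,0,0,0,0, -0.55,-10.8,0,0,0,0, -0.55,-10.8,-3.5,0,0,0, -0.55,-10.8,-6.5,0,0,0, -0.55,-10.8,-8.4,0,0,0, -0.55,-10.8,-8.4,0,0,0]'
python3 -m handwheel '[0,0,0,0,0,0,0,0,0,0,0,0,0,0,0,0,0,0,0,0,0,0,0,0,0,0,0,0,0,0,0,0,0,0,0,0,0,0,0,0,0,0,0,0,0,0,0,0]' 255 35
python3 - <<'E'
from h import *
goto((.4643,-.132,.168),-94.2)
s=sensors.get_state(); print(s["contact_force"],s["gripper_width"])
c=s["tcp_pos"][:2]-np.array([.5187,-.157]); print(np.linalg.norm(c),"q",(np.arctan2(c[1],c[0])-np.radians(-94.2)+2.1)%6.283)
E
```

```text
time_s: 11.7
tcp_pos: [0.464, -0.1313, 0.1655]
eef_rot: [179.8, 0.0, -94.2]
contact_force: [0.3, -0.1, -0.1]
gripper_width: 0.067
time_s: 12.5
tcp_pos: [0.4643, -0.1313, 0.1658]
eef_rot: [179.8, 0.0, -94.2]
contact_force: [1.4, -0.1, 2.2]
gripper_width: 0.0213
pos [ 0.4643 -0.1313  0.1658] rot [ 1.7983e+02  3.0000e-02 -9.4240e+01] d cm [-0.   -0.07  0.22] rv [-0.0007 -0.0029  0.0006]
[ 1.4228528  -0.05205821  2.19489534] 0.0213349297955647
0.060133969871084936 q 0.1608312469635722
```

```bash
cat > arc.py <<'E'
from h import *
import sys
s=sensors.get_state(); p=s["tcp_pos"][:2]; ax=np.array([.5188,-.1569]); c=p-ax; r0=np.linalg.norm(c)
q0=(np.arctan2(c[1],c[0])-np.radians(-94.2)+2.1)%6.2832
print("r",r0.round(4),"q",q0.round(3),"F",s["contact_force"].round(1),"w",s["gripper_width"].round(4))
for k in range(1,9):
    q=min(q0+.13*k,2.1); a=np.radians(-94.2)+q-2.1
    print(round(q,2),((ax+.06*np.array([np.cos(a),np.sin(a)])-p)*100).round(2))
E
python3 arc.py
```

```text
Traceback (most recent call last):
  File "arc.py", line 5, in <module>
    print("r",r0.round(4),"q",q0.round(3),"F",s["contact_force"].round(1),"w",s["gripper_width"].round(4))
                                                                              ^^^^^^^^^^^^^^^^^^^^^^^^
AttributeError: 'float' object has no attribute 'round'
```

```bash
sed -i 's/s\["gripper_width"\].round(4)/s["gripper_width"]/' arc.py; python3 arc.py
```

```text
r 0.0602 q 0.163 F [ 1.4 -0.1  2.2] w 0.0213349297955647
0.29 [-0.27 -0.73]
0.42 [-0.46 -1.49]
0.55 [-0.55 -2.26]
0.68 [-0.53 -3.04]
0.81 [-0.42 -3.81]
0.94 [-0.21 -4.56]
1.07 [ 0.1  -5.28]
1.2 [ 0.49 -5.95]
```

```bash
python3 -m handwheel '[-0.27,-0.73,0,0,0,0, -0.46,-1.49,0,0,0,0, -0.55,-2.26,0,0,0,0, -0.53,-3.04,0,0,0,0, -0.42,-3.81,0,0,0,0]'; python3 arc.py
```

```text
time_s: 13.0
tcp_pos: [0.4597, -0.1681, 0.1658]
eef_rot: [179.8, 0.2, -94.2]
contact_force: [-2.7, 14.5, 6.6]
gripper_width: 0.021
r 0.0602 q 0.789 F [-2.7 14.5  6.6] w 0.020956757692298832
0.92 [ 0.21 -0.75]
1.05 [ 0.5  -1.47]
1.18 [ 0.88 -2.15]
1.31 [ 1.35 -2.78]
1.44 [ 1.89 -3.34]
1.57 [ 2.51 -3.82]
1.7 [ 3.17 -4.22]
1.83 [ 3.89 -4.53]
```

```bash
python3 -m handwheel '[0.2,-0.75,0,0,0,0, 0.5,-1.47,0,0,0,0, 0.88,-2.15,0,0,0,0, 1.35,-2.78,0,0,0,0]'; python3 arc.py
python3 - <<'E'
from h import *
cap("wrist","w8.png")
E
```

```text
time_s: 13.4
tcp_pos: [0.4716, -0.1945, 0.1657]
eef_rot: [179.6, 0.3, -94.3]
contact_force: [-7.6, 15.8, 10.3]
gripper_width: 0.021
r 0.0604 q 1.275 F [-7.6 15.8 10.3] w 0.021047654098200693
1.41 [ 0.55 -0.55]
1.54 [ 1.15 -1.06]
1.67 [ 1.8  -1.48]
1.8 [ 2.51 -1.82]
1.93 [ 3.25 -2.06]
2.06 [ 4.01 -2.2 ]
2.1 [ 4.28 -2.22]
2.1 [ 4.28 -2.22]
```

View pics/w8.png

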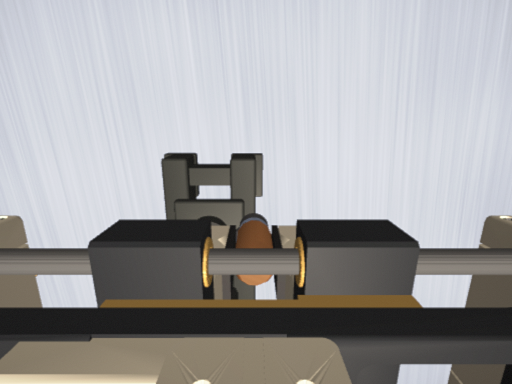

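The knob is still between the pads at (255,255). Continuing.

```bash
python3 -m handwheel '[0.55,-0.55,0,0,0,0, 1.15,-1.06,0,0,0,0, 1.8,-1.48,0,0,0,0, 2.5,-1.82,0,0,0,0, 3.25,-2.06,0,0,0,0, 4.0,-2.2,0,0,0,0, 4.4,-2.2,0,0,0,0,4.4,-2.2,0,0,0,0]'; python3 arc.py
```

```text
time_s: 14.25
tcp_pos: [0.5142, -0.2169, 0.1657]
eef_rot: [179.4, 0.3, -94.3]
contact_force: [-6.6, 4.5, 7.7]
gripper_width: 0.0214
r 0.0602 q 2.097 F [-6.6  4.5  7.7] w 0.021431435381404802
2.1 [0.02 0.02]
2.1 [0.02 0.02]
2.1 [0.02 0.02]
2.1 [0.02 0.02]
2.1 [0.02 0.02]
2.1 [0.02 0.02]
2.1 [0.02 0.02]
2.1 [0.02 0.02]
```

```bash
python3 -m handwheel '[0,0,0,0,0,0,0,0,0,0,0,0,0,0,0,0,0,0,0,0,0,0,0,0,0,0,0,0,0,0,0,0,0,0,0,0,0,0,0,0,0,0]' 60
python3 -m handwheel '[0,0,2,0,0,0, 0,0,5,0,0,0, 0,0,9,0,0,0, 0,4,12,0,0,0,0,8.5,12,0,0,0,-2,13,12,0,0,0,-3,17,12,0,0,0,-3,20,12,0,0,0]'
python3 - <<'E'
from h import *
goto((.5,.0,.25),-94.2)
cap("wrist","w9.png"); cap("scene","s9.png")
s=cv2.imread("pics/s9.png")
cv2.imwrite("pics/s9c.png",cv2.resize(s[115:260,170:300],None,fx=4,fy=4,interpolation=cv2.INTER_CUBIC))
E
```

```text
time_s: 14.95
tcp_pos: [0.5142, -0.217, 0.1657]
eef_rot: [179.4, 0.3, -94.3]
contact_force: [-1.0, 0.1, 0.6]
gripper_width: 0.0657
time_s: 15.75
tcp_pos: [0.4829, -0.0151, 0.2863]
eef_rot: [179.4, 0.4, -94.2]
contact_force: [1.4, -0.3, 0.7]
gripper_width: 0.0668
pos [ 0.4829 -0.0151  0.2863] rot [179.44   0.36 -94.21] d cm [ 1.71  1.51 -3.63] rv [-0.007  -0.0092  0.0002]
```

View pics/w9.png

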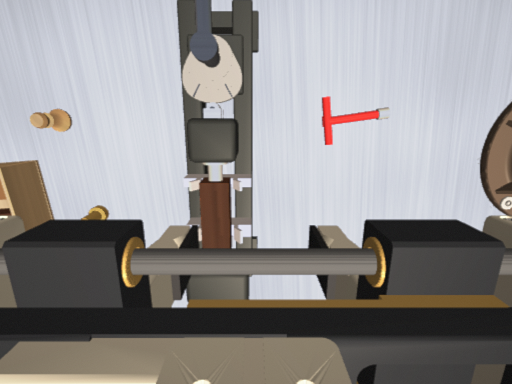

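View pics/s9c.png

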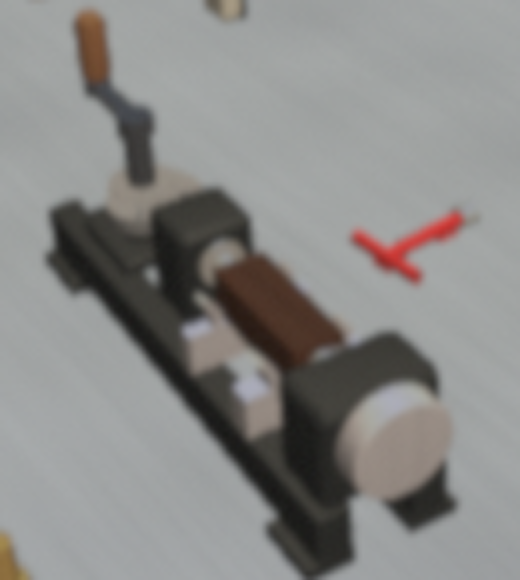

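The two scribed lines, wrist (196,90) and (232,90), straddle the roller at (214,105), so it sits near mid-dwell. The tail centre touches the blank at (215,178). I'll move back to measure the blank.

```bash
python3 -m handwheel '[1.5,4.5,-1,-0.007,-0.009,0, 3,9,-3,-0.007,-0.009,0, 4.5,13,-4.5,-0.007,-0.009,0, 4.5,13,-4.5,-0.007,-0.009,0, 4.5,13,-4.5,-0.007,-0.009,0]'
python3 - <<'E'
from h import *
im,K,wc=cap("wrist","w10.png")
y=np.array([np.sin(np.radians(4.2)),np.cos(np.radians(4.2))]); x=np.array([y[1],-y[0]])
for px,b in bar(im,K,wc,z=.116,box=(200,20,290,180)):
    c=np.array(b[0])-[.5322,.0235]; print(px,b,"x",c@x,"y",c@y)
print(sensors.get_state()["contact_force"])
E
```

```text
time_s: 16.35
tcp_pos: [0.529, 0.1161, 0.2402]
eef_rot: [179.9, -0.1, -94.0]
contact_force: [-0.2, -0.1, 1.1]
gripper_width: 0.0669
[242.74558304 105.42402827] ((0.5331277847290039, 0.03314916044473648), (0.09981237351894379, 0.03663056716322899), 85.64258575439453) x 0.00021860602721560335 y 0.009691196685472078
[-1.11527185 -0.45595433  0.60500649]
```

View pics/w10.png

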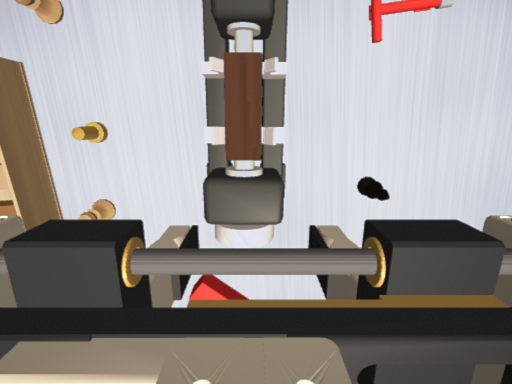

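The blank at (243,105) lies between both centres at cradle y = +9.7 mm, which means the drive centre is pressed in by about 3.7 mm. Handing in.

```bash
python3 -c "
from plant import r
print(r.close_job())"
```

```text
the job is handed in; nothing more can be done
None
```

I laid the long rosewood blank in the lathe's cradle and let go of it. I then turned the crank by its knob from about 0.16 to 2.10 rad, let go, backed the arm clear and handed the job in at about 16.4 s.

**Failed grasp:** my first try at the blank missed because I lifted before the fingers had finished closing. The blank stayed within about 3 mm of where it was, and the second grasp held.

**Last checks:**
- **After release in the cradle:** the blank was within 0.4 mm of the cradle point and about 0.1° off the axis.
- **After cranking:** the blank is 0.2 mm across and +9.7 mm along the axis, which presses the drive centre in by about 3.7 mm. The two scribed lines straddle the roller.
- **Robot:** the contact force reads about zero.
- **Bystanders:** none looks disturbed in the last views, though I did not measure their positions and not all were in view.
- **Turning force:** while turning, the tool force reached about 20 N, above the 3 to 8 N given for the knob, but the grip did not slip.

No checks disagreed.

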